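# Put the drained tongs back in their spring holder

## Task

The stainless tongs are draining handle-down in the sloped caddy: lift them out by the heads and lay them flat on the bare counter, without dropping them. Let go, take a new hold on the handle, and put them away heads first in the spring holder on the side of the pantry cabinet, heads in the guard and handle pressed down past the sprung jaw until it sits in the fork and the jaw has shut over it. Leave everything else where it stands.

Things in the scene. Friction and masses are not known exactly. Their poses are not given: they have to be found in the camera images.
- tongs_center (a point): Stainless tongs, closed and locked, rigid, 200 mm long, about 0.15 kg; point on the long axis, half-way. x: along them to the heads; z: across the two stacked arms; y: sideways. They start in one tube of the caddy, z square to the slope, tail at its closed low end, heads up; only the part beyond x = +20 mm sticks out. Flat on the counter the axis lies 10 to 12 mm up.
- tongs_handle (a point): A point on the axis of the tongs' handle, 26 mm from the centre towards the tail; axes as tongs_center. The handle (the two closed arms) is round, 20 mm thick, from 86 mm behind the centre to 50 mm ahead of it; behind it a flat pull ring ends at 100 mm. The point of it that belongs in the fork lies 7 mm ahead of the centre.
- tongs_heads (a point): Middle of the tongs' two scalloped heads, on the axis 75 mm ahead of the centre; axes as tongs_center. The heads reach from 50 to 100 mm ahead of the centre and are together 36 mm wide (y, flat sides) and 24 mm thick (z).
- caddy: Fixed steel draining caddy, 180 mm wide, 142 mm high: two square tubes side by side, rising at 35 degrees to mouths at its +x. Origin: under its middle, on the counter. Tubes: centres at y = 44 and -44 mm, 84 wide, 60 high inside, 120 deep along the slope, closed on top and at the low end. Rim of the mouths: from x = 68, z = 91 mm (floor) to x = 34, z = 140 mm (top).
- holder: Spring tongs holder, fixed to the cabinet's side panel 170 mm off on its +y side. Origin: on the handle's axis in the fork when seated; x level, to the head guard; z up. Fork at x = -8 to 8 mm: saddle 10 mm below the origin, fixed prong at y = 12, up to z = 16, sprung jaw at -y. Behind the fork (-x) the handle is free on all sides. Seated, tongs_center is at x = -7, y = z = 0.
- holder_guard (a point): Middle of the mouth of the holder's head guard, a steel box with its only opening here, facing the fork (-x); axes as holder. It lies at x = 18, z = 23 mm from the holder's origin; inside 54 mm wide, 70 high (floor 12 mm below, roof 58 mm above the origin) and 82 deep. The floor carries the heads level; seated, the tips are 7 mm off its back wall.
- jaw (a joint): Sprung jaw of the holder, hinged at the fork's foot: rad, 0 shut, grows as it swings out (-y). Its nose, a 10 mm roller, lies 8 to 18 mm above the holder's origin and reaches over the slot to y = -4 mm. Level tongs with their axis 33 to 43 mm above the origin pass over the fork and under the guard's roof; pressed straight down (under 15 N) the handle rolls the nose aside by 0.1 to 0.2 rad, then the jaw springs shut.
- open_counter (a point): Middle of a patch of bare counter, 220 mm along x and 150 mm along y, at counter height (z = 0), always clear at the start. Any other clear place on the counter will do as well.
- turner_mid (a point): Bystander: wooden turner, 230 mm long, draining blade-down in the caddy's other tube; its 22 mm wide handle sticks out. Point in the middle of it.
- ramekin_mid (a point): Bystander: red ceramic ramekin, 88 mm across and 45 mm high; its centre.
- pinch_bowl_mid (a point): Bystander: glass pinch bowl, 84 mm across and 36 mm high; its centre.
- shaker_mid (a point): Bystander: steel shaker, 66 mm across and 105 mm high; its centre.
- warmer_mid (a point): Bystander: closed round plastic tortilla warmer, 194 mm across and 90 mm high; its centre.
- squeezer_mid (a point): Bystander: closed aluminium lime squeezer lying down, 210 mm long, 46 mm high, x along it to the cup; its centre.
Things that resemble listed ones, but are neither listed nor needed, are in the scene too. Of the things that look like the part that bears tongs_center, the largest one is meant.

How it is judged:
On the way:
1. the tongs lie flat on the counter, let go and still (height (world z) of tongs_center below 0.022 m and angle between tongs_center's own x axis and vertical between 1.48 and 1.66 rad and contact force between the fingers and tongs below 0.05 N and linear speed of tongs below 0.03 m/s), for 0.2 s.
At the end, for the whole second after the job is handed in: Tongs let go and at rest in the holder: handle in the fork (sideways within 6 mm, height within 4 mm of fully down, lengthwise at most 22 mm short of nominal), heads inside the guard and level within 8 mm, jaw shut (under 0.08 rad) (x of tongs_center in the frame of holder between -0.029 and 0.004 m and y of tongs_center in the frame of holder between -0.006 and 0.006 m and z of tongs_center in the frame of holder between -0.004 and 0.005 m and x of tongs_heads in the frame of holder between 0.04 and 0.08 m and y of tongs_heads in the frame of holder between -0.015 and 0.015 m and z of tongs_heads in the frame of holder between -0.008 and 0.008 m and value of joint jaw below 0.08 rad and contact force between the fingers and tongs below 0.05 N and linear speed of tongs below 0.02 m/s); the robot touches nothing.
It fails at once if the tongs are dropped (fall faster than 0.5 m/s out of the grip) (linear speed of tongs above 0.5 m/s and contact force between the fingers and tongs below 0.05 N).
It fails at once if a bystander is shifted by more than 30 mm (distance of any of ramekin_mid, pinch_bowl_mid, shaker_mid, warmer_mid, squeezer_mid, turner_mid from where it was at the start of the episode above 0.03 m).
It also fails if it takes over 64 s, if anything falls off the work surface, if the arm or the gripper's body presses on something with over 40 N, if the wrist force passes 120 N, or if a joint passes its speed limit or range.

## Robot

A 6-joint arm with a two-finger parallel gripper is mounted at the origin on the work surface. World frame = base frame: x ahead of the robot, y to its left, z up, the work surface at z = 0. Lengths are in m, angles in rad, forces in N, time in s.
With the tool pointing down it reaches from about 0.225 to 0.875 m from the base axis. Payload 3.4 kg.
Tool frame: the origin (TCP) lies at the very end of the fingers, on their centre line; the grasp point (between the pads) lies 19 mm behind it; z points along the fingers, y is the line along which they close (so a half turn about z gives the same grasp; the last joint's range is limited). The gripper opens to 85 mm and grips with 20 to 120 N. Pads are 22 mm wide; open, the fingers measure 114 mm over their backs; the gripper's body (76 mm by 85 mm) begins 54 mm behind the grasp point. The pads swing forward as they close: fully open they stand 13 mm farther back than shut.
Start: joints at [-1.263, 0.276, 1.505, -0, 1.361, -0.121], TCP at [0.239, -0.523, 0.231] pointing down, gripper open.
Joint ranges: [-2.89, 2.89], [-0.75, 2.08], [0.22, 2.7], [-1.18, 4.32], [0.11, 2.71], [-2.7, 2.7]. Speed limits (rad/s): [2.57, 2.57, 3.14, 3.14, 3.14, 3.14].

## Interface

Orientations are given as a unit quaternion [w, x, y, z].
In Python, from rig import manip, get_image, camera_info gives the robot as it stands. The module is installed in compiled form; this text tells all that it offers.
- The arm moves only by the shell command python3 -m crank 'ROWS' [FORCE]. ROWS is a JSON object of lists of equal length, an entry for each row: "translation": the shift along the tool's x, y, z in mm, a list of three; "roll": the turn about the tool's z in rad; "fingers": the opening, from 0 (shut) to 1 (fully open). A call has 1 to 8 rows; each row shifts and turns the commanded pose from where the row before left it, along the tool's axes as they then stand; what a row does not reach is not made up. A row lasts 1/10 s, in which the tool goes at most 50 mm and 8.59 degrees, less where a joint would pass 70% of its speed; a pose out of reach is approached as far as the arm can. A call is refused whole if a number of a shift passes 50 or a number of a turn 0.15, either way. A call with a gripper value outside its range is refused whole. The fingers move at their own pace and stop on an object; FORCE is the grip in N (left out, the last holds). Time passes only in rows, so rows that do not move let the fingers close. It gives the time, the measured TCP pose, the force, the opening and the grip force at its end, in the units of the state.
- manip.get_state(): the state, without advancing time (a new reading comes with each control period).
- get_image(name): name is "scene" or "top" or "wrist"; returns the picture (384x512x3 uint8, blue, green, red); there is no depth.
- camera_info(name): a dict with "mtx" (3x3 intrinsics, pixels), "rvec" (rotation vector, rad) and "tvec" (3), from world to camera coordinates, as OpenCV has them. Camera axes: x right, y down, z forward; pixel columns grow to the right and rows downward; lengths in m; the calibration is good to about 2 mm. The wrist camera is an equidistant fisheye: a pixel r from the principal point sees the ray r / f radians off the axis. A picture is of the moment at which its call begins: read the wrist's pose just before it. camera_info takes no time and is no camera call; for the wrist camera it gives the pose at the moment of the call.
- manip.sign_off(): hands the job in; it is judged then, once.
The state is a dict: "clock": time; "qpos": joint angles; "qd": joint speeds; "effort": joint torques, N m; "position": TCP position; "ee_rot": TCP orientation; "contact_force": force on the tool from outside, world axes, zero at the start; "moment": the same for the moment, N m; "width": finger opening in m; "gripper_force": force on a finger pad.
Only numpy, scipy, OpenCV 4.12 (cv2) and the standard library are available. Lean on these libraries where they do the work, as an engineer would, in place of code of your own. Each camera call takes 0.05 s, during which the arm holds its last target. There are 200 camera calls.

## Working session

There is one attempt and no reset: what is moved stays moved. The work goes in short steps, Python scripts to look and compute and a shell command to move; the robot and the scene stay as the last step left them, time stands still between calls to the robot, and variables do not carry over. Pictures are saved under pics/ and viewed, at most 10 in all, crops included, and the job is handed in when it is done.

```bash
mkdir -p pics; ls
python3 - <<'E'
from rig import manip, get_image, camera_info
import cv2
for n in ("scene","top"):
    im=get_image(n); cv2.imwrite(f"pics/{n}0.png",im)
    cv2.imwrite(f"pics/{n}0b.png",cv2.resize(im,(800,600),interpolation=cv2.INTER_CUBIC))
    print(n,camera_info(n))
print(camera_info("wrist")); print(manip.get_state())
E
```

```text
pics
scene {'mtx': array([[457.43475349,   0.        , 257.23351641],
       [  0.        , 457.43475349, 196.41833912],
       [  0.        ,   0.        ,   1.        ]]), 'rvec': array([ 1.89973699,  1.94181434, -0.54275657]), 'tvec': array([ 0.04125533, -0.41227561,  1.60577065])}
top {'mtx': array([[424.14667555,   0.        , 258.81717327],
       [  0.        , 424.14667555, 193.42519362],
       [  0.        ,   0.        ,   1.        ]]), 'rvec': array([ 2.17331138, -2.21344617,  0.08842119]), 'tvec': array([-0.0460996 ,  0.60432485,  1.12989377])}
{'mtx': array([[297.31863964,   0.        , 257.29683205],
       [  0.        , 297.31863964, 190.37385269],
       [  0.        ,   0.        ,   1.        ]]), 'rvec': array([-2.43870638,  1.56602052,  0.22253527]), 'tvec': array([-0.57385683, -0.03537528,  0.3785097 ])}
{'clock': 0.1, 'qpos': array([-1.26297061e+00,  2.76584406e-01,  1.50602803e+00,  1.04103275e-05,
        1.36069679e+00, -1.21001220e-01]), 'qd': array([ 0.00030936, -0.00120386, -0.00432763, -0.00178927,  0.00047581,
        0.0004623 ]), 'effort': array([ 1.34172147e-03, -4.17698157e+01, -2.46406406e+01, -2.34801910e-04,
        5.79634972e-03, -2.75455285e-06]), 'position': array([ 0.23894043, -0.52248143,  0.23048762]), 'ee_rot': array([-8.55018195e-04,  9.77101233e-01,  2.12773223e-01, -7.49902399e-05]), 'contact_force': array([ 0.13682682,  1.3603689 , -0.03726554]), 'moment': array([-0.0261124 , -0.0060513 , -0.00108482]), 'gripper_force': 0.0, 'width': 0.08558332321292586}
```

View pics/scene0b.png

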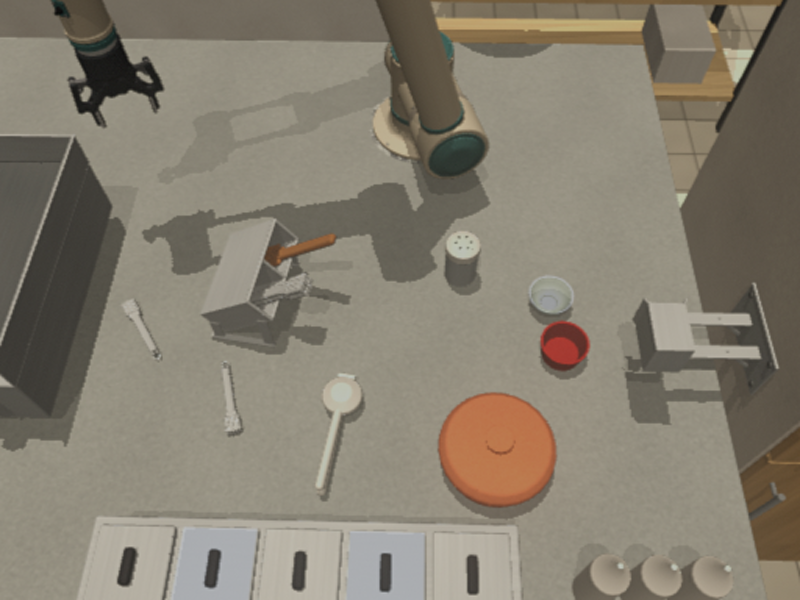

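View pics/top0b.png

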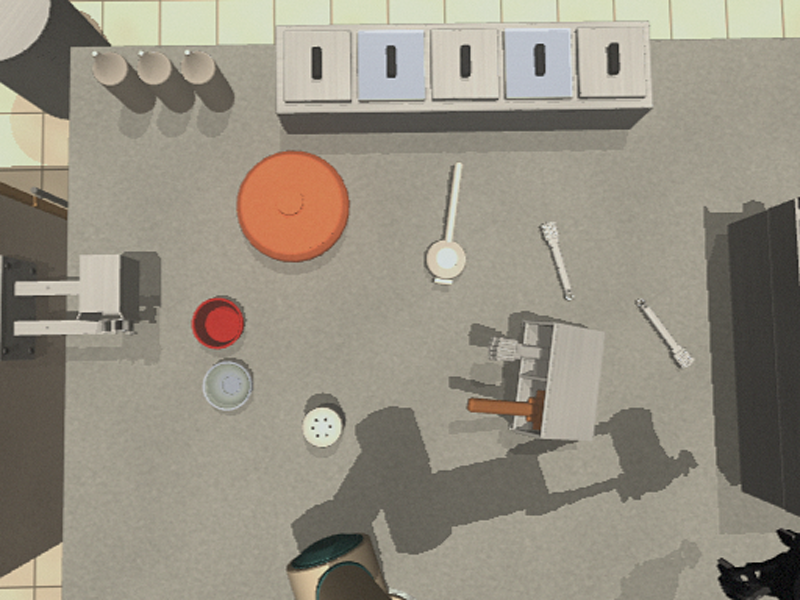

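The top view (800x600) shows the caddy mouth facing image-left, which is world +y. The tong heads are near (505,350), the holder fork near (110,325) and its guard near (100,280). I'll zoom into both before measuring.

```bash
cat > h.py <<'E'
import cv2, numpy as np
from rig import manip, get_image, camera_info
def ray(n,uv,ci=None):
    c=ci or camera_info(n); K=c['mtx']; R=cv2.Rodrigues(c['rvec'])[0]; o=-R.T@c['tvec']
    x=(uv[0]-K[0,2])/K[0,0]; y=(uv[1]-K[1,2])/K[1,1]
    if n=='wrist':
        r=np.hypot(x,y)+1e-12; d=np.array([x/r*np.sin(r),y/r*np.sin(r),np.cos(r)])
    else: d=np.array([x,y,1.])
    d=R.T@d; return o,d/np.linalg.norm(d)
def plane(n,uv,z,ci=None):
    o,d=ray(n,uv,ci); return o+d*(z-o[2])/d[2]
def tri(rays):
    A=0;b=0
    for o,d in rays:
        P=np.eye(3)-np.outer(d,d); A=A+P; b=b+P@o
    p=np.linalg.solve(A,b); return p,[np.linalg.norm((np.eye(3)-np.outer(d,d))@(p-o)) for o,d in rays]
def proj(n,p,ci=None):
    c=ci or camera_info(n); K=c['mtx']; q=cv2.Rodrigues(c['rvec'])[0]@np.asarray(p,float)+c['tvec']
    if n=='wrist':
        r=np.hypot(q[0],q[1]); t=np.arctan2(r,q[2]); return K[:2,2]+K[0,0]*t*q[:2]/r
    return (K@(q/q[2]))[:2]
E
python3 - <<'E'
import cv2,numpy as np
s=cv2.imread('pics/scene0.png');t=cv2.imread('pics/top0.png')
def c(im,x,y): return cv2.resize(im[y:y+75,x:x+100],(400,300),interpolation=cv2.INTER_CUBIC)
o=np.vstack([np.hstack([c(s,125,138),c(t,295,195)]),np.hstack([c(s,400,180),c(t,0,155)])])
cv2.imwrite('pics/zoom.png',o)
E
```

```text
(no output)
```

View pics/zoom.png

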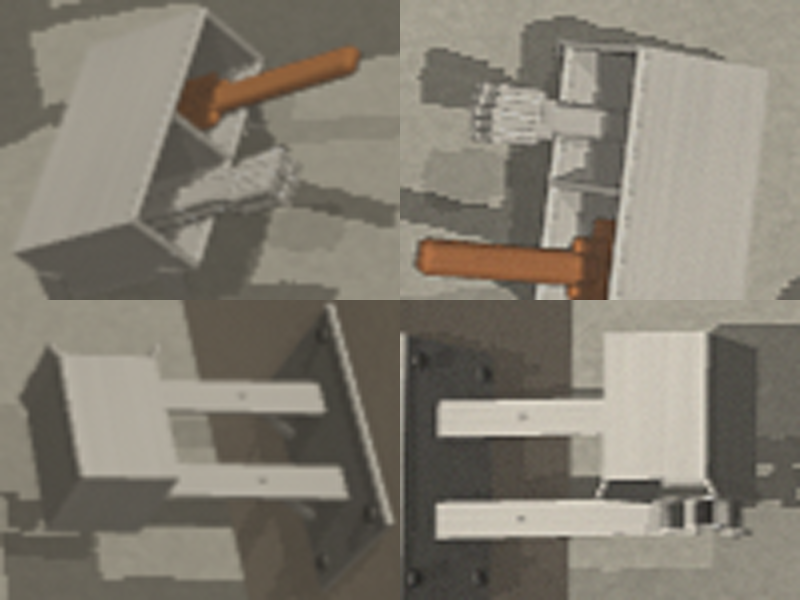

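The zoom (4x) shows the tong tips at top (480,113) and scene (293,178). The caddy roof rim's far corner is at top (637,48) and scene (137,222). The guard roof quad is at top (605..707, 332..485), with the fork, prong and jaw at (670..745,515).

Run:
```python
from h import *
T=lambda x,y,ox,oy:(ox+x/4,oy+y/4)
def two(name,s,t,so,to):
    p,r=tri([ray('scene',T(*s,*so)),ray('top',T(t[0]-400,t[1],*to))]); print(name,p.round(4),np.round(r,4)); return p
C=((125,138),(295,195)); 
two('tips',(293,178),(480,113),*C)
two('rimtop far',(137,222),(637,48),*C)
two('rimtop mid',(176,118),(622,190),*C)
two('rimfloor far',(193,265),(563,45),*C)
H=((400,180),(0,155))
h=lambda n,s,t: two(n,(s[0],s[1]-300),(t[0],t[1]-300),*H)
h('roof far -y',(80,478),(707,332)); h('roof far +y',(177,478),(605,332))
h('roof mouth -y',(52,350),(704,483)); h('roof mouth +y',(155,356),(605,481))
h('bar far end',(347,498),(437,400)); h('screw guard',(263,481),(522,417)); h('screw fork',(242,396),(522,519))
for n,uv in {'ramekin':(218,323),'bowl':(228,385),'shaker':(322,427),'warmer':(293,206),'squeezer':(445,260),'ctr':(390,330)}.items():
    print(n,plane('top',(uv[0]*.64,uv[1]*.64),0.03).round(3))
```

```text
tips [ 0.5203 -0.1891  0.1325] [0.0023 0.0023]
rimtop far [ 0.5582 -0.2873  0.1346] [0.0009 0.0009]
rimtop mid [ 0.4719 -0.2744  0.1308] [0.0026 0.0026]
rimfloor far [ 0.5627 -0.2545  0.0863] [0.0021 0.0021]
roof far -y [0.669  0.3623 0.1963] [0.0002 0.0002]
roof far +y [0.6695 0.4186 0.1996] [0.0001 0.0001]
roof mouth -y [0.5821 0.3594 0.2005] [0.0016 0.0016]
roof mouth +y [0.5843 0.42   0.1978] [0.0015 0.0015]
bar far end [0.6406 0.5578 0.1218] [0.0001 0.0001]
screw guard [0.6293 0.5068 0.121 ] [0.0007 0.0007]
screw fork [0.5665 0.5061 0.1208] [0.001 0.001]
ramekin [0.573 0.263 0.03 ]
bowl [0.467 0.246 0.03 ]
shaker [0.393 0.087 0.03 ]
warmer [0.774 0.133 0.03 ]
squeezer [ 0.675 -0.129  0.03 ]
ctr [ 0.555 -0.031  0.03 ]
```

Checks pass. The holder is axis-aligned with its origin near (0.565, 0.390, 0.139), and the caddy's x axis is at about 81° yaw. I'll move to a spot above the tongs for a close look.

```bash
python3 -m crank '{"translation":[[0,0,-10],[0,0,-10],[0,0,-10],[0,0,-10],[0,0,-10],[0,0,-10],[0,0,-10]],"roll":[-0.142,-0.142,-0.142,-0.142,-0.142,-0.142,-0.142],"fingers":[1,1,1,1,1,1,1]}' 40
python3 -m crank '{"translation":[[35,24,0],[35,24,0],[35,24,0],[35,24,0],[35,24,0],[35,24,0],[35,24,0],[35,24,0]],"roll":[0,0,0,0,0,0,0,0],"fingers":[1,1,1,1,1,1,1,1]}'
```

```text
clock: 0.8
position: [0.239, -0.5227, 0.3012]
ee_rot: [-0.001, 0.756, 0.655, 0.0]
contact_force: [0.4, 0.1, -0.4]
width: 0.0852
gripper_force: 0.0
clock: 1.6
position: [0.471, -0.2728, 0.301]
ee_rot: [-0.0, 0.757, 0.653, -0.0]
contact_force: [0.3, -0.2, 0.1]
width: 0.0856
gripper_force: 0.0
```

```bash
python3 -m crank '{"translation":[[25,20,0],[25,20,0],[0,0,0]],"roll":[0,0,0],"fingers":[1,1,1]}'
python3 - <<'E'
from h import *
import pickle
ci=camera_info('wrist'); im=get_image('wrist'); pickle.dump((ci,im),open('w1.pkl','wb'))
cv2.imwrite('pics/w1.png',cv2.resize(im,(800,600),interpolation=cv2.INTER_CUBIC))
R=cv2.Rodrigues(ci['rvec'])[0]; print(-R.T@ci['tvec'], R.T[:,2])
for p in [(0.52,-.189,.1325),(0.558,-.287,.135)]: print(proj('wrist',p)/.64)
E
```

```text
clock: 1.9
position: [0.5195, -0.2278, 0.3005]
ee_rot: [-0.001, 0.756, 0.655, 0.001]
contact_force: [-0.5, -0.5, -0.2]
width: 0.0854
gripper_force: 0.0
[ 0.5297212  -0.15799945  0.44290906] [-0.0388055  -0.27216514 -0.96146777]
[396.17571995 212.95476434]
[468.76652296 342.42654688]
```

View pics/w1.png

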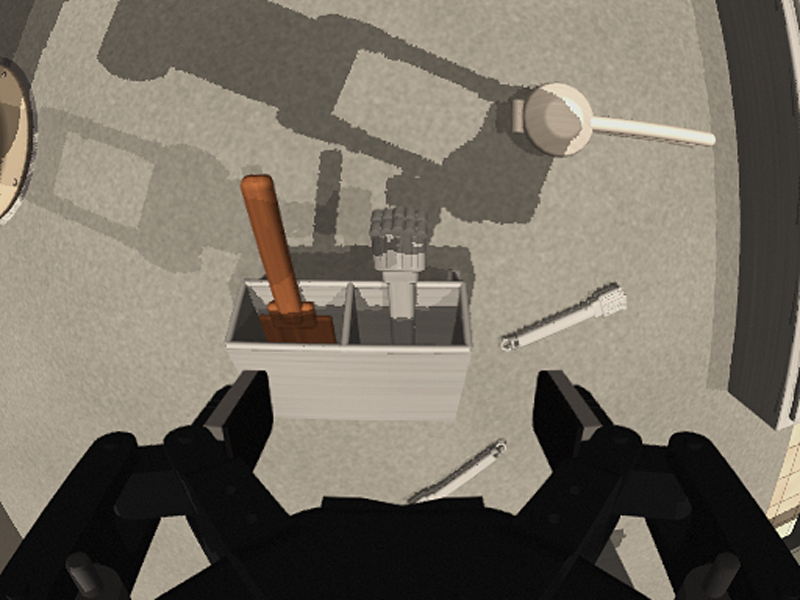

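The wrist picture shows the tong tips at (398,208), heads from y=208 to 268, the handle entering the tube at (403,340), and the roof rim from (227,345) to (471,348). The turner leans away at (257,180).

Run:
```python
from h import *
import pickle
ci,im=pickle.load(open('w1.pkl','rb'))
W=lambda x,y: ray('wrist',(x*.64,y*.64),ci)
t=lambda x,y: ray('top',(295+(x-400)/4,195+y/4)); s=lambda x,y: ray('scene',(125+x/4,138+y/4))
def P(n,*r):
    p,e=tri(r); print(n,p.round(4),np.round(e,4)); return p
a=P('tips w+s',W(398,208),s(293,178)); P('tips w+t',W(398,208),t(480,113)); P('tips all',W(398,208),t(480,113),s(293,178))
P('rim far',W(471,347),s(137,222),t(637,48)); P('rim mid w+t+s',W(350,346),s(176,118),t(637-8,170))
q=P('rim near',W(228,346),s(203,8))
P('floor far',W(467,283),s(193,265),t(563,45)); P('neck',W(402,270),t(548,113))
for z in(.09,.10,.11,.12): print(z,plane('wrist',(402*.64,272*.64),z,ci).round(4),plane('wrist',(402*.64,340*.64),z-.03,ci).round(4))
```

```text
tips w+s [ 0.5237 -0.1848  0.1377] [0.0011 0.0011]
tips w+t [ 0.5232 -0.1762  0.2335] [0.0023 0.0023]
tips all [ 0.5221 -0.187   0.1357] [0.0034 0.0042 0.0008]
rim far [ 0.5596 -0.2869  0.1377] [0.0014 0.0014 0.0016]
rim mid w+t+s [ 0.4811 -0.2725  0.1459] [0.0041 0.0045 0.0066]
rim near [ 0.3868 -0.261   0.1435] [0. 0.]
floor far [ 0.5653 -0.2533  0.0914] [0.0025 0.0021 0.0034]
neck [ 0.5175 -0.2546  0.0101] [0.0017 0.0017]
0.09 [ 0.5184 -0.2375  0.09  ] [ 0.5087 -0.305   0.06  ]
0.1 [ 0.5187 -0.2352  0.1   ] [ 0.5092 -0.3012  0.07  ]
0.11 [ 0.519 -0.233  0.11 ] [ 0.5098 -0.2974  0.08  ]
0.12 [ 0.5194 -0.2307  0.12  ] [ 0.5103 -0.2935  0.09  ]
```

```bash
python3 -m crank '{"translation":[[23,-2,0],[0,0,30],[0,0,30],[0,0,30],[0,0,30],[0,0,30],[0,0,25],[0,0,20]],"roll":[0,0,0,0,0,0,0,0],"fingers":[0.8,0.8,0.8,0.8,0.8,0.8,0.8,0.8]}' 40
python3 - <<'E'
from h import *
im=get_image('wrist'); a=cv2.resize(im,(400,300)); 
s=get_image('scene')[130:205,120:220]; b=cv2.resize(s,(400,300),interpolation=cv2.INTER_CUBIC)
cv2.imwrite('pics/w2.png',np.hstack([a,b]))
E
```

```text
clock: 2.75
position: [0.5169, -0.2083, 0.1045]
ee_rot: [-0.001, 0.758, 0.652, -0.001]
contact_force: [0.0, -0.2, 0.6]
width: 0.0686
gripper_force: 0.0
```

View pics/w2.png

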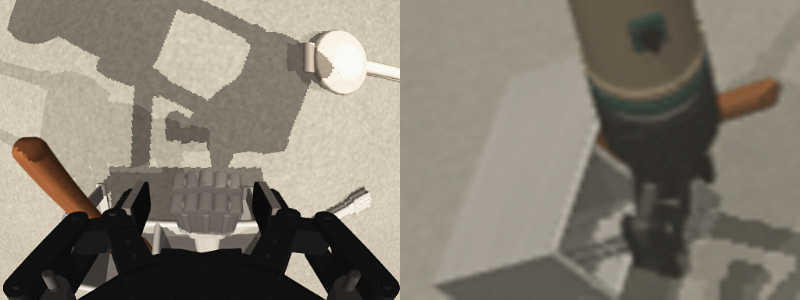

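The pads straddle the heads with an even gap on each side, so I'll close and then lift along the slope.

```bash
python3 -m crank '{"translation":[[3,0,0],[0,0,0],[0,0,0],[0,0,0],[0,0,0],[0,0,0]],"roll":[0,0,0,0,0,0],"fingers":[0,0,0,0,0,0]}' 80
python3 -m crank '{"translation":[[8,0,-6],[16,0,-12],[16,0,-12],[16,0,-12],[16,0,-12],[16,0,-12]],"roll":[0,0,0,0,0,0],"fingers":[0,0,0,0,0,0]}'
```

```text
clock: 3.45
position: [0.5201, -0.2052, 0.1078]
ee_rot: [0.002, 0.757, 0.653, 0.001]
contact_force: [0.8, 1.5, 6.2]
width: 0.0351
gripper_force: 79.1
clock: 4.05
position: [0.5319, -0.1153, 0.1732]
ee_rot: [-0.001, 0.757, 0.653, 0.0]
contact_force: [-0.5, -0.2, -1.7]
width: 0.0353
gripper_force: 78.8
```

```bash
python3 -m crank '{"translation":[[16,0,-12],[16,0,-12],[16,0,-12],[30,0,0],[30,0,0],[25,0,0],[0,0,0]],"roll":[0,0,0,0,0,0,0],"fingers":[0,0,0,0,0,0,0]}'
python3 - <<'E'
from h import *
c=lambda n,x,y: cv2.resize(get_image(n)[y:y+150,x:x+200],(400,300),interpolation=cv2.INTER_CUBIC)
cv2.imwrite('pics/lift.png',np.hstack([c('scene',140,100),c('top',180,160)]))
E
```

```text
clock: 4.75
position: [0.5519, 0.0175, 0.2088]
ee_rot: [-0.001, 0.756, 0.654, 0.001]
contact_force: [-0.6, -0.7, -1.8]
width: 0.0351
gripper_force: 79.1
```

View pics/lift.png

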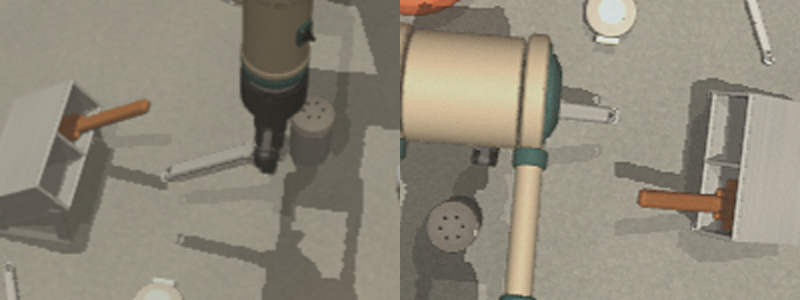

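The tongs are held tail-down. The tail is at scene-crop (167,177) and top-crop (613,115), so I'll triangulate its height.

Run:
```python
from h import *
p,e=tri([ray('scene',(223.5,188.5)),ray('top',(286.5,217.5))]); print(p,e)
g=np.array([.5519,.0175,.2278]); d=g-p; print(np.linalg.norm(d),np.degrees(np.arctan2(d[2],np.hypot(*d[:2]))),np.degrees(np.arctan2(d[1],d[0])))
```

```text
[ 0.53568799 -0.12029924  0.1287472 ] [np.float64(0.002059034561335139), np.float64(0.0020590345613351307)]
0.1704784950812863 35.52288901898213 83.2900263335276
```

The tongs sit at 35.5°, as expected. Next I lower them until the tail is just above the counter, then follow the arc with a light grip so they pivot flat.

```bash
python3 -m crank '{"translation":[[0,0,25],[0,0,30],[0,0,30],[0,0,20],[0,0,8],[0,0,0]],"roll":[0,0,0,0,0,0],"fingers":[0,0,0,0,0,0]}' 60
python3 -m crank '{"translation":[[0,0,4],[2,0,6],[8,0,13],[7,0,13],[6,0,14]],"roll":[0,0,0,0,0],"fingers":[0,0,0,0,0]}' 30
```

```text
clock: 5.45
position: [0.551, 0.0131, 0.0945]
ee_rot: [-0.001, 0.758, 0.653, -0.001]
contact_force: [0.4, 0.3, -2.4]
width: 0.0351
gripper_force: 79.0
clock: 5.95
position: [0.5569, 0.0377, 0.0457]
ee_rot: [0.001, 0.757, 0.653, 0.002]
contact_force: [1.3, 3.4, 6.2]
width: 0.0354
gripper_force: 76.8
```

```bash
python3 -m crank '{"translation":[[5,0,14],[3,0,13],[2,0,12],[0,0,0]],"roll":[0,0,0,0],"fingers":[0,0,0,0]}' 30
python3 - <<'E'
from h import *
c=lambda n,x,y: cv2.resize(get_image(n)[y:y+150,x:x+200],(400,300),interpolation=cv2.INTER_CUBIC)
cv2.imwrite('pics/lay.png',np.hstack([c('scene',140,100),c('top',180,160)]))
E
```

```text
clock: 6.35
position: [0.5572, 0.048, 0.0052]
ee_rot: [0.0, 0.757, 0.654, 0.001]
contact_force: [2.0, 4.1, 3.7]
width: 0.0354
gripper_force: 76.2
```

View pics/lay.png

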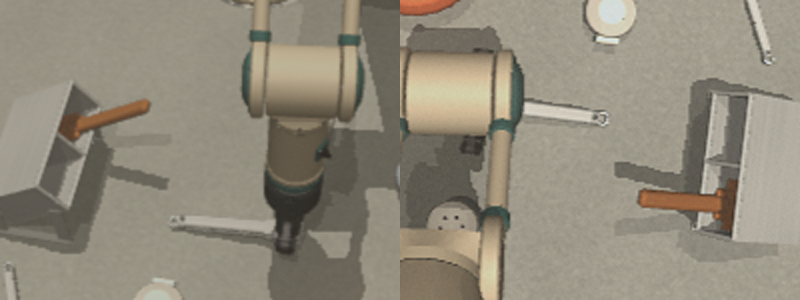

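The tongs are nearly flat: tail at scene-crop (175,222), heads in the grip. I'll go the last millimetres down and open gently.

```bash
python3 -m crank '{"translation":[[0,0,3],[0,0,0],[0,0,0],[0,0,0],[0,0,0],[0,0,0],[0,0,0]],"roll":[0,0,0,0,0,0,0],"fingers":[0.40,0.43,0.46,0.55,0.7,0.7,0.7]}'
python3 -m crank '{"translation":[[0,0,-10],[0,0,-35],[0,0,-45],[-35,0,-30],[-45,0,0],[-20,0,0],[0,0,0]],"roll":[0,0,0,0,0,0,0],"fingers":[0.8,0.8,0.8,0.8,0.8,0.8,0.8]}'
python3 - <<'E'
from h import *
import pickle
ci=camera_info('wrist'); im=get_image('wrist'); t=get_image('top'); s=get_image('scene'); pickle.dump((ci,im,t,s),open('w3.pkl','wb'))
c=lambda i,x,y: cv2.resize(i[y:y+150,x:x+200],(400,300),interpolation=cv2.INTER_CUBIC)
cv2.imwrite('pics/laid.png',np.vstack([np.hstack([c(s,140,100),c(t,180,160)]),np.hstack([cv2.resize(im,(400,300)),c(im,150,30)])]))
E
```

```text
clock: 7.15
position: [0.5564, 0.0463, 0.0033]
ee_rot: [0.0, 0.758, 0.653, -0.0]
contact_force: [0.1, 0.4, -0.0]
width: 0.0598
gripper_force: 0.0
clock: 7.85
position: [0.5417, -0.055, 0.1246]
ee_rot: [0.001, 0.759, 0.652, 0.0]
contact_force: [0.3, 0.1, -0.1]
width: 0.0683
gripper_force: 0.0
```

View pics/laid.png

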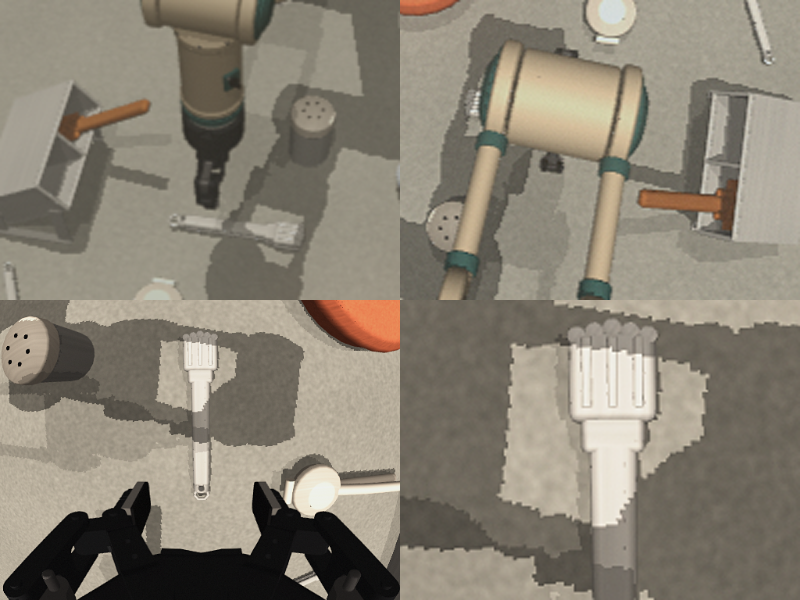

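The tongs lie flat: in the wrist view the tips are at (200,33) and the tail at (201,197), and the axis is almost parallel to tool x. In the scene view the tail is at (175,222) and the tip at (298,236).

Run:
```python
from h import *
import pickle
ci,im,t,s=pickle.load(open('w3.pkl','rb'))
w=lambda x,y,z: plane('wrist',(x,y),z,ci)
tip=w(256.5,42.5,.012); neck=w(256.5,30+62,.011); tail=w(201*1.28,198*1.28,.006)
print(tip,neck,tail, np.linalg.norm((tip-tail)[:2]), np.degrees(np.arctan2(*(tip-tail)[1::-1])))
for n,a,b,z in(('tail',172,222,.006),('tip',300,236,.012)): print(n,plane('scene',(140+a/2,100+b/2),z))
p,e=tri([ray('wrist',(257.3,253),ci),ray('scene',(140+172/2,100+222/2))]);print('tail tri',p,e)
p,e=tri([ray('wrist',(256.5,42.5),ci),ray('scene',(140+300/2,100+235/2))]);print('tip tri',p,e)
d=(tip-tail)/np.linalg.norm((tip-tail)[:2]); g=tail+d*.074; g[2]=0
st=manip.get_state(); q=st['ee_rot']; th=2*np.arctan2(q[2],q[1]); print('yaw',np.degrees(th))
D=g-st['position']; print('handle',g,'tool dx',D[0]*np.cos(th)+D[1]*np.sin(th),'dy',D[0]*np.sin(th)-D[1]*np.cos(th),'dz',-D[2], st['qpos'])
```

```text
[0.56056491 0.07038708 0.012     ] [0.55406025 0.02766835 0.011     ] [ 0.53170252 -0.12362761  0.006     ] 0.19614977722754204 81.53851000789425
tail [ 0.53611964 -0.11935609  0.006     ]
tip [0.5585736 0.0655098 0.012    ]
tail tri [ 0.53341275 -0.12130698  0.00507565] [np.float64(0.002607214239205171), np.float64(0.002607214239205117)]
tip tri [0.56075183 0.066775   0.02026502] [np.float64(0.0018421054526142945), np.float64(0.00184210545261429)]
yaw 81.50198804828104
handle [ 0.54259122 -0.0504331   0.        ] tool dx 0.0016008783517077625 dy 0.0006152512189832244 dz 0.12360679492139284 [-2.23838860e-01  3.13030416e-01  1.73708077e+00  6.91639281e-04
  1.09133538e+00 -7.58395811e-02]
```

```bash
python3 -m crank '{"translation":[[5,0,25],[0,0,35],[0,0,35],[0,0,18],[0,0,8],[0,0,0]],"roll":[0,0,0,0,0,0],"fingers":[0.7,0.7,0.7,0.7,0.7,0.7]}' 120
python3 -m crank '{"translation":[[0,0,0],[0,0,0],[0,0,0],[0,0,0],[0,0,0],[0,0,0],[0,0,0]],"roll":[0,0,0,0,0,0,0],"fingers":[0,0,0,0,0,0,0]}' 120
```

```text
clock: 8.6
position: [0.542, -0.0465, 0.0013]
ee_rot: [-0.001, 0.757, 0.653, -0.001]
contact_force: [0.3, -0.5, 0.6]
width: 0.0599
gripper_force: 0.0
clock: 9.3
position: [0.5434, -0.0476, 0.004]
ee_rot: [0.001, 0.757, 0.653, 0.001]
contact_force: [-0.1, 0.9, 6.4]
width: 0.0158
gripper_force: 117.6
```

```bash
python3 -m crank '{"translation":[[0,0,-6],[0,0,-20],[0,0,-30],[0,0,-40],[0,0,-40],[0,0,-40],[0,0,-20],[0,0,0]],"roll":[0,0,0,0,0,0,0,0],"fingers":[0,0,0,0,0,0,0,0]}'
python3 -m crank '{"translation":[[0,0,0],[0,0,0],[0,0,0],[0,0,0],[0,0,0]],"roll":[0.142,0.142,0.142,0.142,0.142],"fingers":[0,0,0,0,0]}'
python3 -m crank '{"translation":[[0,0,0],[0,0,0],[0,0,0],[0,0,0],[0,0,0],[0,0,0]],"roll":[0.142,0.142,0.142,0.142,0.145,0],"fingers":[0,0,0,0,0,0]}'
```

```text
clock: 10.1
position: [0.5445, -0.048, 0.2022]
ee_rot: [0.003, 0.757, 0.653, 0.002]
contact_force: [0.5, 0.6, -1.7]
width: 0.0154
gripper_force: 117.8
clock: 10.6
position: [0.541, -0.0473, 0.1962]
ee_rot: [-0.001, 0.938, 0.346, -0.002]
contact_force: [0.2, -0.5, -1.4]
width: 0.0161
gripper_force: 118.1
clock: 11.2
position: [0.5412, -0.0473, 0.1964]
ee_rot: [-0.0, 1.0, -0.0, -0.002]
contact_force: [-0.5, -0.1, -2.1]
width: 0.0158
gripper_force: 117.8
```

```bash
python3 -m crank '{"translation":[[-35,0,0],[-35,0,0],[-35,-20,0],[0,-40,0],[0,-40,0],[0,-40,0],[0,-40,0],[0,-40,0]],"roll":[0,0,0,0,0,0,0,0],"fingers":[0,0,0,0,0,0,0,0]}'
python3 -m crank '{"translation":[[0,-40,0],[0,-40,0],[0,-40,0],[0,-40,0],[0,-37,0],[0,-20,0],[0,0,0],[0,0,0]],"roll":[0,0,0,0,0,0,0,0],"fingers":[0,0,0,0,0,0,0,0]}'
python3 - <<'E'
from h import *
import pickle
ci=camera_info('wrist'); st=manip.get_state(); print(st['position'],st['ee_rot'],st['qpos'])
im=get_image('wrist'); t=get_image('top'); s=get_image('scene'); pickle.dump((ci,im,t,s),open('w4.pkl','wb'))
print(proj('wrist',(.583,.39,.162)), proj('wrist',(.565,.39,.139)))
c=lambda i,x,y,w: cv2.resize(i[y:y+w*3//4,x:x+w],(400,300),interpolation=cv2.INTER_CUBIC)
cv2.imwrite('pics/pre.png',np.vstack([np.hstack([c(s,370,140,140),c(t,0,130,140)]),np.hstack([c(im,156,60,200),c(im,206,60,100)])]))
E
```

```text
clock: 12.0
position: [0.4365, 0.1738, 0.1974]
ee_rot: [0.0, 1.0, 0.002, -0.001]
contact_force: [1.0, -0.7, -1.4]
width: 0.0158
gripper_force: 118.0
clock: 12.8
position: [0.437, 0.3885, 0.1973]
ee_rot: [0.001, 1.0, 0.001, -0.001]
contact_force: [-0.8, -0.6, -1.5]
width: 0.0157
gripper_force: 118.0
[0.43700473 0.38848912 0.19726711] [ 1.33212250e-03  9.99998380e-01  8.72773044e-04 -8.38981290e-04] [ 6.08496029e-01  3.12516124e-01  1.53779779e+00 -1.27796740e-03
  1.29417764e+00  2.17789761e+00]
[254.41972114 -11.3359128 ] [254.67609867  25.0037548 ]
```

View pics/pre.png

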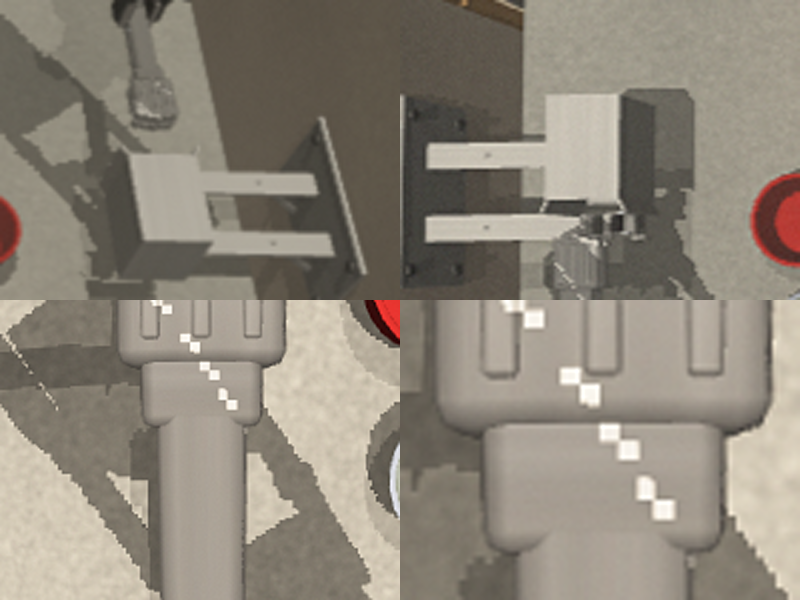

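The tongs are level-looking, in line with the tool (wrist axis column ≈257) and just short of the holder. Tip is at scene-crop (152,125) and top-crop (578,237), with the guard roof at top-crop x 546..618. I'll work out tilt, height and lateral offset.

Run:
```python
from h import *
import pickle
ci,im,t,s=pickle.load(open('w4.pkl','rb'))
f=.35
p,e=tri([ray('scene',(370+152*f,140+122*f)),ray('top',(178*f,130+236*f))]); print('tip',p,e)
g=lambda a: cv2.cvtColor(a,cv2.COLOR_BGR2GRAY).astype(int)
T=g(t); 
for r in(170,176,182,188): print(r,T[r,44:84])
print()
for r in(214,217,220,223,226): print(r,T[r,44:84])
print()
for r in(203,205,207,209,211): print(r,T[r,44:100])
```

```text
tip [0.55558937 0.3876628  0.20511485] [np.float64(0.0018435293478652364), np.float64(0.0018435293478653704)]
170 [160 151 151 150 149 148 157 186 193 193 193 192 196 197 193 195 194 194
 193 192 197 191 194 196 200 194 195 193 192 197 200 202 164  95  65  70
  75  74  77  74]
176 [155 156 157 157 152 155 165 187 194 195 193 195 197 196 192 193 193 194
 193 193 194 193 194 197 193 196 195 190 192 196 200 204 142  77  66  71
  77  77  75  74]
182 [187 189 190 190 191 188 190 194 192 197 193 194 197 196 195 194 193 193
 192 191 193 192 195 195 194 196 190 192 191 197 196 205 142  76  68  71
  76  75  75  72]
188 [161 177 185 183 185 159 172 192 196 195 193 193 197 196 195 194 195 192
 192 192 190 189 193 194 197 191 190 192 190 194 198 204 142  74  66  74
  76  71  74  75]

214 [144 140 142 140 140 143 142 142 151 136 125 119 122 125 129 124 123 127
 124 179 198 205 201 202 209 129  82 130  92  88  99  97  99  99  88  84
  79  81  82  69]
217 [151 146 149 149 149 154 156 155 150 135 123 127 133 127 122 123 134 128
 126 125 119 124 153 187 163 125 101  81  85  97  99 102 101 104  87  85
[... 988 characters left out ...]
]
207 [192 194 190 190 189 187 187 191 188 189 191 188 185 187 190 188 190 191
 177 127 111  95 110  84  65  64  61  96 160 130  65  57  54  37 108 140
 153 136  80  63  60  71  82  83  86  89  86  87  83  85  86  84 123 140
 139 139]
209 [194 191 192 190 189 191 188 190 188 190 187 189 189 192 189 190 192 144
 104 155 135  95  89  72  64  66  59  96 111  82  58  57  49  39 110 141
 151 142  92  63  60  69  82  84  85  84  85  85  85  86  84  83 124 135
 138 138]
211 [194 192 191 192 193 195 194 191 194 192 192 194 195 147 119 121 125 115
 102 100 107  96  94  78  67  65  64 119 132 114  82  94  95 137 167 157
 103 114  93  68  77  75  82  86  86  87  86  86  89  85  88  86  82 123
 140 136]
```

Run:
```python
from h import *
for u,z,n,r in((50.6,.1985,'gL',176),(76.1,.1985,'gR',176),(53.1,.205,'hL',223),(68.6,.205,'hR',223)): print(n,plane('top',(u,r),z))
for n,o in dict(saddle=(0,0,-.010),prong_in=(0,.012,.016),prong_out=(0,.018,.016),nose=(0,-.004,.013),nose_out=(0,-.014,.013),prong_lo=(0,.012,-.01)).items(): print(n,proj('top',np.array((.565,.390,.139))+o)-[44,0])
```

```text
gL [0.63980044 0.42024377 0.1985    ]
gR [0.63879502 0.36230355 0.1985    ]
hL [0.5324827  0.41004544 0.205     ]
hR [0.53183168 0.37532671 0.205     ]
saddle [ 32.2581182  209.40788262]
prong_in [ 22.61680389 209.17389104]
prong_out [ 20.07592626 209.22022051]
nose [ 29.92358531 209.08901566]
nose_out [ 34.14299468 209.01207382]
prong_lo [ 27.3058448  209.49824637]
```

```bash
python3 -m crank '{"translation":[[0,0,14],[0,0,13],[0,0,0],[15,0,0],[15,0,0],[15,0,0],[0,0,0]],"roll":[0,0,0,0,0,0,0],"fingers":[0,0,0,0,0,0,0]}'
python3 - <<'E'
from h import *
import pickle
ci=camera_info('wrist'); im=get_image('wrist'); pickle.dump((ci,im),open('w5.pkl','wb'))
for n,p in dict(mL=(.583,.419,.1985),mR=(.583,.361,.1985),prong=(.565,.402,.155),nose=(.565,.386,.152)).items(): print(n,proj('wrist',p,ci).round(1))
g=cv2.cvtColor(im,cv2.COLOR_BGR2GRAY).astype(int)
y0=int(proj('wrist',(.583,.39,.1985),ci)[1])
for r in range(max(0,y0-12),y0+6,3): print(r,g[r,185:335:2])
print(g[150,220:295])
E
```

```text
clock: 13.65
position: [0.4862, 0.3896, 0.1715]
ee_rot: [-0.0, 1.0, -0.001, 0.001]
contact_force: [-0.3, 0.6, -1.6]
width: 0.0155
gripper_force: 118.0
mL [182.8  43.6]
mR [331.7  43.3]
prong [234.6  92. ]
nose [264.8  92.1]
28 [173 173 172 175 179 179 179 179 177 180 178 179 181 232 247 248 178 182
 185 184 184 184 187 188 187 186 184 185 188 188 185 183 182 185 186 190
 190 190 188 186 187 187 187 188 189 191 191 194 190 187 189 191 190 192
 189 185 182 183 180 249 248 248 247 247 247 248 248 248 247 248 248 249
 248 249 251]
31 [173 173 173 175 179 179 180 179 181 180 182 181 184 180 180 179 246 254
 255 188 189 191 195 195 194 194 194 196 189 174 169 166 165 164 164 168
 170 168 167 165 166 168 170 172 175 180 181 186 185 183 187 192 193 197
 195 190 188 188 187 254 252 251 249 248 248 249 249 248 248 248 249 249
 248 249 251]
34 [182 174 150 127 100  62  52  51  50  52  52  54  56  57 102  91 106 119
 130 135 136 137 148 150 140 106 140 137 136 136 136 138 141 125 143 146
 148 138 124 138 137 137 137 138 139 139 125 144 149 145 130 128 138 136
 124 103  81 126 165  63  56  66  61
[... 583 characters left out ...]
123 109 105 138 183  64  66  63  67  64  65  68  66  65  67  64  65  65
  52 254 248]
43 [ 58  59  61  61  60  59  61  59  59  60  59  58  59  58 140 105 117 118
 120 228 226 197 142 145 140  98 135 133 134 132 132 134 138 124 139 145
 144 136 120 134 134 135 136 135 134 135 112 141 144 140 127 138 136 132
 125 111  96 138 134  64  65  66  67  64  65  67  65  65  66  66  65  67
  64 109 251]
[120 122 105 100 100  97  97 100 100  98 101 103 105 102  99 106 127 141
 147 151 156 159 162 163 169 167 167 165 165 164 163 163 165 165 164 165
 168 168 167 167 170 168 168 169 170 169 167 167 165 164 164 162 156 154
 148 143 140 119  96 163 212 210 208 208 209 208 206 198 190 160 122 123
 123 126 129]
```

In the wrist frame the heads span columns 212–302 (centre 257) and the guard mouth spans about 187–329 (centre 258). That is centred laterally, so I'll slide in fully and then press.

```bash
python3 -m crank '{"translation":[[15,0,0],[15,0,0],[14,0,0],[7,0,0],[0,0,0]],"roll":[0,0,0,0,0],"fingers":[0,0,0,0,0]}'
python3 - <<'E'
from h import *
import pickle
ci=camera_info('wrist'); im=get_image('wrist'); pickle.dump((ci,im),open('w6.pkl','wb'))
s=get_image('scene'); t=get_image('top')
for n,p in dict(mL=(.583,.419,.1985),mR=(.583,.361,.1985),prong=(.565,.402,.155),nose=(.565,.386,.152)).items(): print(n,proj('wrist',p,ci).round(1))
c=lambda i,x,y,w: cv2.resize(i[y:y+w*3//4,x:x+w],(400,300),interpolation=cv2.INTER_CUBIC)
cv2.imwrite('pics/in.png',np.vstack([np.hstack([c(s,370,140,140),c(t,0,130,140)]),np.hstack([cv2.resize(im,(400,300)),c(im,176,60,160)])]))
E
```

```text
clock: 14.2
position: [0.535, 0.3893, 0.1709]
ee_rot: [0.0, 1.0, -0.001, 0.0]
contact_force: [-0.3, -0.7, -2.3]
width: 0.0152
gripper_force: 118.0
mL [184.5 165.3]
mR [329.3 165.2]
prong [235.2 181.7]
nose [264.2 180.3]
```

View pics/in.png

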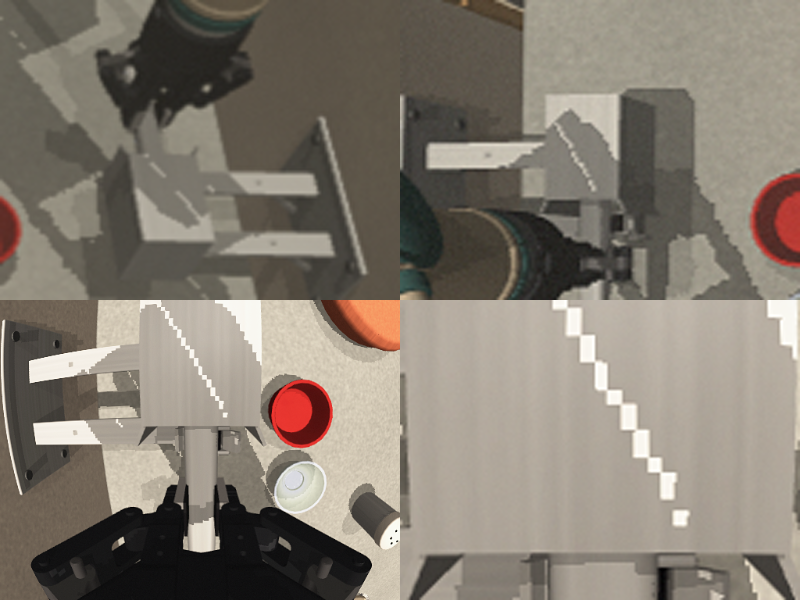

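The heads are inside the guard and the handle lies over the fork. Guard centre is about column 257 and handle about 258, with the mouth at row 161. Now I press straight down.

```bash
python3 -m crank '{"translation":[[0,0,8],[0,0,8],[0,0,6],[0,0,4],[0,0,4]],"roll":[0,0,0,0,0],"fingers":[0,0,0,0,0]}'
python3 -m crank '{"translation":[[0,0,3],[0,0,3],[0,0,2],[0,0,0]],"roll":[0,0,0,0],"fingers":[0,0,0,0]}'
```

```text
clock: 14.85
position: [0.5333, 0.3905, 0.1403]
ee_rot: [-0.001, 1.0, 0.0, -0.0]
contact_force: [1.5, 3.5, -3.6]
width: 0.0155
gripper_force: 118.2
clock: 15.25
position: [0.5328, 0.3888, 0.1356]
ee_rot: [0.0, 1.0, -0.0, -0.0]
contact_force: [-4.4, -0.4, 8.2]
width: 0.0157
gripper_force: 119.3
```

```bash
python3 -m crank '{"translation":[[0,0,2],[0,0,0],[0,0,0]],"roll":[0,0,0],"fingers":[0,0,0]}'
```

```text
clock: 15.55
position: [0.5328, 0.3888, 0.1351]
ee_rot: [0.0, 1.0, -0.0, 0.0]
contact_force: [-7.1, -1.5, 15.4]
width: 0.0155
gripper_force: 120.1
```

```bash
python3 -m crank '{"translation":[[0,0,1],[0,0,0]],"roll":[0,0],"fingers":[0,0]}'
python3 - <<'E'
from h import *
import pickle
ci=camera_info('wrist'); im=get_image('wrist'); pickle.dump((ci,im),open('w7.pkl','wb'))
g=cv2.cvtColor(im,cv2.COLOR_BGR2GRAY).astype(int)
for r in (168,174,180,190): print(r,g[r,220:310])
E
```

```text
clock: 15.75
position: [0.5327, 0.3889, 0.1349]
ee_rot: [-0.0, 1.0, -0.0, 0.001]
contact_force: [-7.7, -1.5, 18.3]
width: 0.0157
gripper_force: 120.3
168 [166 162 164 163 162 163 161 162 163 162 164 164 167 168 166 163 163 163
 161 159 160 161 159 159 160 160 162 162 162 161 162 162 163 162 164 162
 164 162 159 161 159 160 160 159 159 160 161 162 159 159 161 160 161 160
 160 159 162 162 162 162 163 163 162 165 164 165 167 166 164 162 161 162
 160 159 160 160 161 163 163 161 162 165 164 158 242 248 246 245 244 244]
174 [165 164 163 165 163 160 161 161 161 164 162 163 164 166 165 163 164 161
 159 157 158 158 158 160 159 158 157 159 161 160 163 162 162 162 162 164
 162 162 160 161 160 159 157 158 157 159 158 157 157 159 158 159 160 160
 159 160 160 161 162 161 164 162 163 163 164 164 165 164 164 162 162 160
 160 161 158 159 161 162 163 162 162 163 163 157 240 250 247 247 246 246]
180 [ 85  86  87  87  83  89 122  91  58  57  56  69 136 133 131 106  98 110
 117 120 124 123 125 128 131 130 128 127 128 126 127 126 125 128 128 126
 127 128 128 128 127 127 128 131 122  24   4  14  12  13  13  13  14  14
  15  16  14  14  14  13  10  12  11  11   8  10   9   8  24  55  64  75
 104 114 112 112 113 112 111 113 116 114 113 113 107  97  85  72  71  69]
190 [104 105 105 105 104 105 137 138  54  61  60  67 127 174 170 144 104 125
 138 144 147 152 155 160 161 162 161 159 158 159 159 159 158 158 159 159
 159 161 163 157 129 131 130 133 119  24   7  14  13  13  19  18  18  19
  20  19  21  21  20  18  19  18  17  18  19  18  14   9  35  67  64  94
 136 133 131 131 131 131 129 131 132 130 132 131 132 132 130 131 131 129]
```

Stiff contact at z≈0.135, far below where the nose would catch, so the handle is on the saddle. I'll relieve the push, release and retract.

```bash
python3 -m crank '{"translation":[[0,0,-2],[0,0,-1],[0,0,0],[0,0,0]],"roll":[0,0,0,0],"fingers":[0,0,0,0]}'
python3 -m crank '{"translation":[[0,0,0],[0,0,0],[0,0,0],[0,0,0],[0,0,0],[0,0,0]],"roll":[0,0,0,0,0,0],"fingers":[0.25,0.35,0.5,0.6,0.6,0.6]}'
python3 - <<'E'
from h import *
import pickle
ci=camera_info('wrist'); im=get_image('wrist'); pickle.dump((ci,im),open('w8.pkl','wb'))
im0=pickle.load(open('w7.pkl','rb'))[1]
d=cv2.absdiff(im,im0).max(2)
print(d[60:160,185:330].mean(), d[165:200,228:270].mean())
g=cv2.cvtColor(im,cv2.COLOR_BGR2GRAY).astype(int)
for r in (180,190): print(r,g[r,220:310])
E
```

```text
clock: 16.2
position: [0.5329, 0.3888, 0.1357]
ee_rot: [0.0, 1.0, -0.0, 0.0]
contact_force: [-4.5, -0.1, 8.6]
width: 0.0158
gripper_force: 119.4
clock: 16.8
position: [0.5336, 0.3894, 0.133]
ee_rot: [0.0, 1.0, -0.0, -0.0]
contact_force: [-0.0, -0.0, 0.4]
width: 0.0516
gripper_force: 0.0
8.199310344827586 17.632653061224488
180 [163 161 161 161 159 159 160 159 156 156 157 160 160 162 160 162 161 160
 159 157 154 155 154 156 154 154 154 154 156 154 157 155 157 157 159 160
 157 158 160 157 159 158 158 157 157 156 155 153 154 155 157 156 157 156
 154 157 157 156 157 157 158 158 158 159 159 160 161 160 161 161 161 161
 158 157 158 157 158 156 158 159 158 161 160 159 159 157 153 241 249 246]
190 [ 82  84  86  86  86  87  86 112  92  56  56  58  69 132 127 125 103  97
 109 116 119 122 125 126 129 131 132 136 164 161 162 160 163 162 164 164
 164 163 166 167 161 126 128 128 129 126  87   3   8  10  13  14  14  16
  16  17  15  15  15  14  14  13  13  13  15  14  15  11  13  11  40  65
  63  87 117 108 107 106 107 108 108 107 109 108 109 108 108 110 108 105]
```

```bash
python3 -m crank '{"translation":[[0,0,-15],[0,0,-35],[-20,0,-35],[-40,0,-30],[-40,20,0],[-40,20,0],[-40,20,0],[0,0,0]],"roll":[0,0,0,0,0,0,0,0],"fingers":[0.6,0.6,0.6,0.6,0.6,0.6,0.6,0.6]}'
python3 - <<'E'
from h import *
import pickle
ci=camera_info('wrist'); im=get_image('wrist'); t=get_image('top'); s=get_image('scene'); pickle.dump((ci,im,t,s),open('w9.pkl','wb'))
t0=cv2.imread('pics/top0.png')
a=cv2.cvtColor(t,cv2.COLOR_BGR2GRAY).astype(int); b=cv2.cvtColor(t0,cv2.COLOR_BGR2GRAY).astype(int)
for r in range(201,256,3): print(r,'now',a[r,62:86],'was',b[r,62:86])
o=np.array((.565,.390,.139))
for n,q in dict(tail=(-.107,0,0),ringstart=(-.093,0,0),nose=(0,-.009,.018)).items(): print(n,proj('top',o+q),proj('wrist',o+q,ci),proj('scene',o+q))
E
```

```text
clock: 17.65
position: [0.3474, 0.3264, 0.2482]
ee_rot: [0.001, 1.0, 0.001, -0.002]
contact_force: [0.7, 0.0, 0.3]
width: 0.0511
gripper_force: 0.0
201 now [ 72  70  68 109 142 132 119 127 159 166 166 170 171 169 172 154  97  67
  74  70  70  70  74  75] was [ 74  73  69 105 145 134 123 123 126 126 130 125 126 125 152 150  95  71
  73  76  71  74  70  73]
204 now [ 72  77  90 103 123 131 129 123 153 168 169 173 168 169 180 183 142  99
  81  77  76  76  74  74] was [ 73  80  91 105 127 135 133 110  96 102 124 134 125 142 183 191 141 101
  83  82  82  73  78  77]
207 now [175 168 173 143 118  85  64  94 155 168 173 131  66  57  52  41 100 138
 155 134  87  65  62 100] was [179 171 176 147 118  87  67  70  63 157 181 132  67  59  52  42 108 146
 156 138  88  65  62 103]
210 now [176 166 167 136 140  99  66  97 174 192 194 143  72  61  59  52 105 140
 150 145  95  67  71  97] was [178 171 164 140 142 105  70  70  67 157 183 136  71  61  63  55 115 143
 154 144  95  66  75 102]
213 now [176 183 189 184 162 150 155 153 178 191 190 192 199 202 164 118  91 109
 152 168 168 139 122 118] was [
[... 2609 characters left out ...]
157 158]
252 now [151 154 156 158 152 148 151 152 135 109  96  98  98 102 102 114 111 104
 101 101 100 100 102  98] was [155 158 158 162 154 148 151 154 152 155 151 153 156 158 157 155 154 152
 156 156 155 157 153 151]
255 now [156 155 151 150 152 152 157 159 120  97 103 123 110  99  95  99 102 102
 104 107  99 103 105 104] was [155 156 156 156 155 157 159 159 157 152 153 152 155 158 161 162 157 159
 163 160 156 153 161 158]
tail [ 74.06352541 253.92974943] [182.40154988  61.97673254] [411.47972529 165.46390835]
ringstart [ 74.12510663 248.05239926] [182.51201873  46.23088206] [412.25568181 169.72140668]
nose [ 75.15360938 208.98584036] [192.24036322 -57.69510459] [416.19612728 195.68280166]
```

The jaw's pixel pattern in the top view matches the initial shut state. The handle lies under it, centred within about 1 mm, and the robot is clear.

```bash
python3 -c "
from rig import manip
print(manip.sign_off())"
```

```text
the job is handed in; nothing more can be done
None
```

The tongs were laid flat on the counter, regrasped by the handle and put away heads first in the holder; the job is handed in, but the sign-off returned no verdict. The last top view shows the jaw shut over the handle and the robot clear; I did not measure the tongs' final lengthwise position exactly or re-check the bystanders.

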